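Isolate a bench supply box, free its fuse cover and hold it open

ROBOT

A 6-joint arm with a two-finger parallel gripper is mounted at the origin on a cart in front of the work surface, level with it; the furniture and walls round the work are solid. World frame = base frame: x ahead of the robot, y to its left, z up, the work surface at z = 0. Lengths are in m, angles in degrees, forces in N, time in s.
With the tool pointing down it reaches from about 0.3 to 0.75 m from the base axis. Payload 8.5 kg.
Tool frame: the origin (TCP) lies at the very end of the fingers, on their centre line; the grasp point (between the pads) lies 19 mm behind it; z points along the fingers, y is the line along which they close (so a half turn about z gives the same grasp; the last joint's range is limited). The gripper opens to 85 mm and grips with 20 to 120 N. Pads are 22 mm wide; open, the fingers measure 114 mm over their backs; the gripper's body (76 mm by 85 mm) begins 54 mm behind the grasp point. The pads swing forward as they close: fully open they stand 13 mm farther back than shut.
Start: joints at [51.434, 21.807, 74.336, -0, 83.858, -12.336], TCP at [0.243, 0.493, 0.231] pointing down, gripper open.
Joint ranges: [-178.18, 178.18], [-50.72, 133.34], [12.68, 142.11], [-81.47, 261.47], [9.98, 163.14], [-165.26, 165.26]. Speed limits (degrees/s): [136.94, 136.94, 180, 180, 180, 180].

INTERFACE

Orientations are given as a 3x3 rotation matrix whose columns are the frame's x, y, z axes.
In Python, from rig import observe, cams, ticket gives the robot as it stands.
- The arm moves only by the tool move_arm, never from a script. Its arguments are lists of equal length, an entry for each row: "jaw": the finger opening in cm, from 0 to 8.54; "dp": the shift along the tool's x, y, z in cm, a list of three; "turn": the turn, a rotation vector about the tool's x, y, z in rad, a list of three. In form: {"jaw": [jaw, ...], "dp": [[tx, ty, tz], ...], "turn": [[wx, wy, wz], ...]}. A call has 1 to 12 rows; each row shifts and turns the commanded pose from where the row before left it, along the tool's axes as they then stand; what a row does not reach is not made up. A row lasts 1/12 s, in which the tool goes at most 41.7 mm and 7.16 degrees, less where a joint would pass 70% of its speed; a pose out of reach is approached as far as the arm can. A call is refused whole if a number of a shift passes 4.17 or a number of a turn 0.125, either way. A call with a gripper value outside its range is refused whole. The fingers move at their own pace and stop on an object; "force" is the grip in N (left out, the last holds). Time passes only in rows, so rows that do not move let the fingers close. It gives the time, the measured TCP pose, the force, the opening and the grip force at its end, in the units of the state.
- observe(): the state, without advancing time (a new reading comes with each control period).
- cams.get_image(name): name is "side" or "top"; returns (picture, depth): 480x640x3 uint8, red, green, blue; 480x640 float32, m along the optical axis (not along the pixel's ray), 0 where there is no reading.
- cams.calibration(name): a dict with "vertical_fov" (degrees; the focal length in pixels is half the picture's height over the tangent of half this angle, whatever the lens; pixels are square), "cx", "cy" (the principal point, pixels), "view" (4x4, takes a point from world to camera coordinates). Camera axes: x right, y up, looking along -z (the intrinsics and any distortion apply to the point x, -y, -z); pixel columns grow to the right and rows downward; lengths in m; the calibration is good to about 2 mm. A picture is of the moment at which its call begins. calibration takes no time and is no camera call.
- ticket.close_job(): hands the job in; it is judged then, once.
Trained networks look in the newest picture that a camera, given by its name, has taken for a name from the list of things; names that differ only in an ending like _2 or _b are one class to them, and where a whole thing is asked for, a point or a joint stands for the part that bears it (a point fixed in the world has none). Each returns a list of dicts, best first, with "p" (0 to 1); they miss things now and then, are a little off and sometimes report something else, mostly with a low value. They report only what shows in the picture. A call takes as long as a camera call.
- cams.spot_in(camera, query): "box" ([centre column, centre row, width, height] as shares, 0 to 1, of the picture: columns of its width, rows of its height, round what is visible of it).
- cams.outline_of(camera, query): "mask" (480x640 bool, what is visible of it) and "box" ([centre column, centre row, width, height] as shares, 0 to 1, of the picture: columns of its width, rows of its height, round what is visible of it).
- cams.mark_of(camera, query): "location" ([column, row] as shares, 0 to 1, of the picture: columns of its width, rows of its height: a listed point, or the origin of a listed thing).
The state is a dict: "time_s": time; "q": joint angles; "qvel": joint speeds; "joint_efforts": joint torques, N m; "position": TCP position; "tool_rot": TCP orientation; "ft_force": force on the tool from outside, world axes, zero at the start; "wrist_torque": the same for the moment, N m; "grip_width": finger opening in m; "gripper_force": force on a finger pad.
Only numpy, scipy, OpenCV 4.12 (cv2) and the standard library are available. Lean on these libraries where they do the work, as an engineer would, in place of code of your own. Each camera call takes 0.05 s, during which the arm holds its last target. There are 200 camera calls.

TASK

A fuse in the grey bench supply box is to be checked: first switch the box off at its rotary isolator. Then, before touching the round catch knob, pull up on the fuse cover's bow handle to feel whether the catch is holding it; if it is, turn the knob a quarter turn either way to free it. Lift the cover about half way up (45 degrees) and finish the job still holding it there, steady, with the isolator left off and the other things on the bench not disturbed.

Things in the scene. Friction and masses are not known exactly. Their poses are not given: they have to be found in the camera images.
- supply_box: grey sheet-metal bench supply box, fixed, 200 mm deep (x), 270 wide (y), flat top 95 above its underside. Origin at the centre of its underside; x to its back (away from the robot), y to its left, z up. Seen from the robot, the left 110 mm of the top is a fixed panel with the isolator; the right 160 mm is the hinged fuse cover, with a bow handle and a round catch knob along its left (free) edge
- isolator (a joint): angle of the isolator's bar handle: 0 = on (its narrower nose points to the back of the box, +x, at a white line mark), 1.571 = off (nose points left, +y, at a white ring mark). Turns anticlockwise seen from above to switch off, between end stops; a spring detent (up to 0.2 N m) carries it from half way to within about 0.1 of either end. It always starts on
- isolator_grip (a point): on the isolator's vertical turning axis, 124 mm above the box's underside, 4 behind and 84 left of its centre; height for the middle of the finger pads. Black bar 56 mm long, 14 wide (nose 10), 30 high, its top 9 above this point, on a disc of 50 mm diameter whose top is 20 below it. The point's x axis runs along the bar to its nose
- cover_hinge (a joint): opening angle of the fuse cover: 0 = shut, growing as its left (free) edge lifts, up to 1.75. The cover (about 0.6 kg) falls shut if let go below about 1.5. While the catch holds, it lifts only about 0.025 rad (4 mm at the handle) and then stops dead
- cover_hinge_axis (a point): point on the cover's hinge line, at the middle of the right edge of the box top, 95 mm above the underside. The line runs level along the box's x axis; the cover's left edge rises and goes over to the right
- cover_handle (a point): middle of the grip of the cover's steel bow handle: round bar of 10 mm diameter along the box's x axis, straight for 64 mm, 36 mm above the cover's top (31 free below it), 140 mm from the hinge line, 20 from the free edge, 52 in front of the middle of the box. Moves and turns with the cover
- catch_knob (a point): on the axis of the catch knob, 26 mm above the cover's top; height for the middle of the finger pads. Round black fluted knob of 39 mm diameter, from 4 to 32 mm above the cover, over a steel collar of 46 mm diameter, 3 thick; 54 mm behind the middle of the box, 138 from the hinge line. Rides on the cover; turns both ways without stops, with a loose detent (0.2 N m) every quarter turn
- catch_rim (a point): point on the catch knob's rim, 19.5 mm from its axis, turning with it; no visible mark. Each quarter turn, either way, changes the double-ended cam below the cover between catching under the box's flange and free. The cam is clamped on the spindle at any angle, so this point does not tell whether it holds; nothing outside does. About half of the starts are caught
- sticky_pad: bystander: yellow note pad, 38 x 50 x 11 mm, lying on the fixed top panel of the box behind the isolator. Origin under its centre.
- caliper: bystander: digital caliper, 285 mm long, lying along the front edge of the bench. Origin under its middle.
- driver_red: bystander: red screwdriver, 187 mm long, lying on the bench right of the box. Origin under its middle.
- pliers: bystander: needle-nose pliers with red grips, 140 mm long, lying left of the box. Origin under its middle.
- bin_screws: bystander: small dark blue open bin of screws, 95 x 69 x 38 mm, right of the box towards the back. Origin under its centre.
- cover: the hinged fuse cover: grey sheet, 200 x 159 x 3 mm, with the bow handle. Origin on its hinge line at the middle of the right edge, level with its top face; x along the hinge line, y across the cover to its free edge, z out of its top face.

How it is judged (in metres and radians):
On the way, in this order (a step that is already met when the one before it is completed fails the run):
1. the isolator is turned to off (value of joint isolator above 1.35 rad), for 0.2 s.
2. the cover is pulled up (more than 0.012 rad) while the catch knob has not yet been turned (its rim within 12 mm of its start) (value of joint cover_hinge above 0.012 rad and distance of catch_rim from where it was at the start of the episode below 0.012 m), for 0.02 s.
3. the cover is lifted to its open position (value of joint cover_hinge above 0.55 rad), for 0.2 s.
At the end, for the whole second after the job is handed in: The cover stands between 0.55 and 1.05 rad (32 to 60 degrees) open and still (under 0.1 rad/s), borne by the fingers (more than 0.5 N on it), and the isolator is off (above 1.35 rad) (value of joint cover_hinge between 0.55 and 1.05 rad and velocity of joint cover_hinge between -0.1 and 0.1 rad/s and contact force between the fingers and cover above 0.5 N and value of joint isolator above 1.35 rad); the arm keeps its last pose, push and grip.
It fails at once if the cover is opened while the isolator is not off (value of joint cover_hinge above 0.1 rad and value of joint isolator below 1.2 rad).
It fails at once if a bystander is moved more than 30 mm (distance of any of sticky_pad, caliper, driver_red, pliers, bin_screws from where it was at the start of the episode above 0.03 m).
It also fails if it takes over 72 s, if anything falls off the work surface, if the arm or the gripper's body presses on something with over 40 N, if the wrist force passes 120 N, or if a joint passes its speed limit or range.

## Working session

There is one attempt and no reset: what is moved stays moved. The work goes in short steps, Python scripts to look and compute and a tool call to move; the robot and the scene stay as the last step left them, time stands still between calls to the robot, and variables do not carry over. Pictures are saved under pics/ and viewed, at most 10 in all, crops included, and the job is handed in when it is done.

Besides the shell and the picture viewer there is one more tool, called after "Emit:" as name(argument=value, ...), one argument or row to a line, values as JSON. move_arm: Moves the arm, as the interface text tells. Its arguments: {"type":"object","properties":{"jaw":{"type":"array","items":{"type":"number"}},"dp":{"type":"array","items":{"type":"array","items":{"type":"number"}}},"turn":{"type":"array","items":{"type":"array","items":{"type":"number"}}},"force":{"type":"number"}},"required":["jaw","dp","turn"]}

```bash
ls; mkdir -p pics
cat > h.py <<'E'
import numpy as np, cv2
from rig import observe, cams, ticket
def ray(cam,u,v):
    c=cams.calibration(cam); f=240/np.tan(np.radians(c["vertical_fov"])/2)
    M=np.linalg.inv(np.array(c["view"])); d=np.array([(u-c["cx"])/f,-(v-c["cy"])/f,-1.])
    return M[:3,3],M[:3,:3]@d
def at_depth(cam,u,v,z):
    o,d=ray(cam,u,v); return o+d*z
def at_z(cam,u,v,z):
    o,d=ray(cam,u,v); return o+d*(z-o[2])/d[2]
def med(D,u,v,r=2):
    w=D[int(v)-r:int(v)+r+1,int(u)-r:int(u)+r+1]; w=w[w>0]; return np.median(w) if w.size else 0
E
python3 - <<'E'
from h import *
np.set_printoptions(precision=4,suppress=True)
for cam in("top","side"):
    im,D=cams.get_image(cam); cv2.imwrite(f"pics/{cam}0.png",im[...,::-1]); np.save(f"{cam}D.npy",D)
    c=cams.calibration(cam); print(cam,{k:v for k,v in c.items() if k!="view"},np.linalg.inv(c["view"])[:3])
    for q in("supply_box","isolator_grip","cover_hinge_axis","cover_handle","catch_knob","sticky_pad"):
        for r in cams.mark_of(cam,q)[:1]:
            u,v=r["location"][0]*640,r["location"][1]*480
            print(q,round(r["p"],2),round(u,1),round(v,1),at_depth(cam,u,v,med(D,u,v)))
print(observe())
E
```

```text
pics
top {'vertical_fov': 48.349425916426725, 'cx': 314.36489724557623, 'cy': 244.70719267230973} [[ 0.01    0.9904 -0.1378  0.3618]
 [-0.9999  0.0102  0.0007 -0.0731]
 [ 0.0021  0.1377  0.9905  1.1681]]
supply_box 0.86 279.6 217.4 [ 0.5596 -0.0049  0.1315]
isolator_grip 0.61 235.4 211.6 [0.5701 0.0825 0.1326]
cover_hinge_axis 0.66 347.5 200.7 [ 0.6237 -0.1469  0.0021]
cover_handle 0.72 281.1 236.0 [ 0.5219 -0.0087  0.1354]
catch_knob 0.71 274.5 183.8 [0.6284 0.0069 0.1279]
sticky_pad 0.85 229.3 186.0 [0.6283 0.1004 0.1065]
side {'vertical_fov': 56.46142508603398, 'cx': 324.2795232597213, 'cy': 241.49241317057732} [[ 0.8525  0.2689 -0.4483  0.0377]
 [-0.5223  0.403  -0.7515 -0.879 ]
 [-0.0214  0.8748  0.4841  0.6491]]
supply_box 0.71 330.0 266.7 [ 0.5017 -0.1244  0.0914]
isolator_grip 0.63 309.3 214.3 [0.5627 0.0764 0.1312]
cover_hinge_axis 0.68 369.9 255.1 [ 0.6084 -0.1364  0.0937]
cover_handle 0.95 316.3 227.9 [ 0.5361 -0.0057  0.1328]
catch_knob 0.96 345.6 217.2 [0.639  0.0148 0.1266]
sticky_pad 0.59 329.7 215.7 [0.6317 0.0835 0.1056]
{'time_s': 0.7, 'q': array([ 51.433 ,  21.8054,  74.3345,  -0.002 ,  83.8574, -12.3356]), 'qvel': array([ 0.012 ,  0.0831, -0.066 ,  0.0177,  0.0097, -0.116 ]), 'joint_efforts': array([  0.0008, -44.825 , -23.1446,  -0.0002,   0.0004,   0.0001]), 'position': array([0.2431, 0.4933, 0.2313]), 'tool_rot': array([[-0.897 ,  0.442 ,  0.0001],
       [ 0.442 ,  0.897 ,  0.    ],
       [-0.    ,  0.    , -1.    ]]), 'ft_force': array([ 0.543 , -0.2839, -0.4182]), 'wrist_torque': array([-0.0024,  0.0033, -0.0214]), 'gripper_force': 0.0, 'grip_width': 0.08557808645481715}
```

View pics/top0.png

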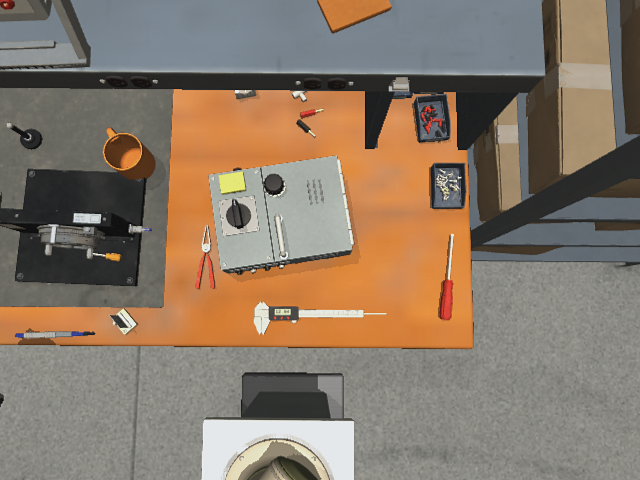

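View pics/side0.png

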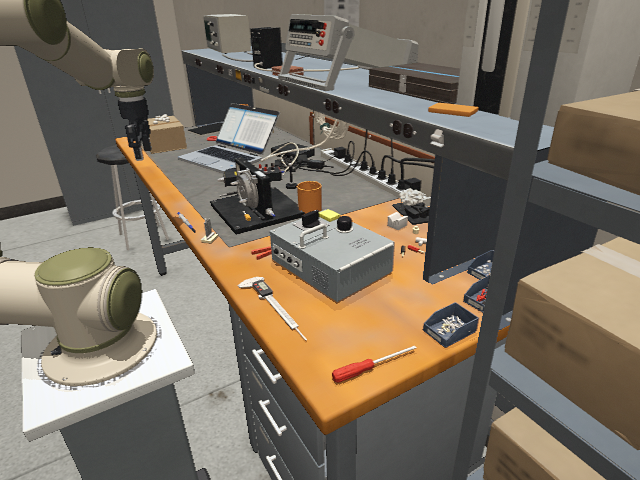

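Run:
```python
from h import *
from scipy.optimize import least_squares
np.set_printoptions(precision=4,suppress=True)
D=np.load("topD.npy"); v,u=np.mgrid[0:480,0:640]
c=cams.calibration("top"); o,_=ray("top",0,0)
P=np.stack([at_depth("top",0,0,0)*0+0]*1)
f=240/np.tan(np.radians(c["vertical_fov"])/2); M=np.linalg.inv(c["view"])
d=np.stack([(u-c["cx"])/f,-(v-c["cy"])/f,-np.ones_like(u,float)],-1)@M[:3,:3].T
W=M[:3,3]+d*D[...,None]
m=(abs(W[...,2]-.095)<.008)&(abs(W[...,0]-.57)<.2)&(abs(W[...,1])<.25)&(D>0)
m=m.astype(np.uint8); n,l,s,_=cv2.connectedComponentsWithStats(m); k=1+s[1:,4].argmax(); print(s[k])
pts=W[l==k]; print(np.median(pts[:,2])); r=cv2.minAreaRect(pts[:,:2].astype(np.float32)); print(r)
# fit from marks both cams
loc={"isolator_grip":(.004,.084,.124),"cover_handle":(-.052,.005,.131),"catch_knob":(.054,.003,.121),"cover_hinge_axis":(0,-.135,.095)}
obs=[]
for cam in("top","side"):
    cams.get_image(cam)
    for q,p in loc.items():
        for r in cams.mark_of(cam,q)[:1]:
            if q=="cover_hinge_axis" and cam=="top":pass
            obs.append((cam,q,p,r["location"][0]*640,r["location"][1]*480))
def proj(cam,X):
    c=cams.calibration(cam); f=240/np.tan(np.radians(c["vertical_fov"])/2)
    x=(np.array(c["view"])@np.r_[X,1])[:3]; return c["cx"]+f*x[0]/-x[2], c["cy"]-f*x[1]/-x[2]
def R(x):
    e=[]
    for cam,q,p,u,v in obs:
        C,S=np.cos(x[2]),np.sin(x[2]); X=[x[0]+C*p[0]-S*p[1],x[1]+S*p[0]+C*p[1],p[2]]
        a,b=proj(cam,X); e+=[a-u,b-v]
    return e
s=least_squares(R,[.56,-.005,0],loss="soft_l1"); print(s.x,np.degrees(s.x[2]))
print(np.array(R(s.x)).reshape(-1,2)); x=s.x
for q,p in loc.items():
    C,S=np.cos(x[2]),np.sin(x[2]); print(q,x[0]+C*p[0]-S*p[1],x[1]+S*p[0]+C*p[1])
```

```text
[  208   155   146   115 11295]
0.09524230744172368
((0.5801043510437012, -0.004202559590339661), (0.2013426274061203, 0.27476149797439575), 9.402530670166016)
[ 0.5813 -0.004   0.1524] 8.732683980061779
[[ 0.3121  4.6866]
 [-0.4737  0.0795]
 [-1.3536 -3.1006]
 [ 0.5892 -0.0643]
 [ 2.1254  1.3331]
 [-0.2885  0.4168]
 [ 0.5077 -0.1192]
 [-0.6985  0.0423]]
isolator_grip 0.5725123405921697 0.07958514873906149
cover_handle 0.5291556732675229 -0.007001220849343757
catch_knob 0.6342305112891733 0.007115379829429085
cover_hinge_axis 0.6018083146753339 -0.1374833793863178
```

Emit:
move_arm(
  jaw=[6, 6, 6, 6, 6, 6, 6, 6, 6, 6, 6, 6],
  dp=[
    [0, 0, -4],
    [-3.67, -1.74, 0],
    [-3.67, -1.74, 0],
    [-3.67, -1.74, 0],
    [-3.67, -1.74, 0],
    [-3.67, -1.74, 0],
    [-3.67, -1.74, 0],
    [-3.67, -1.74, 0],
    [-3.67, -1.74, 0],
    [-3.67, -1.74, 0],
    [-3.67, -1.74, 0],
    [-3.67, -1.74, 0],
  ],
  turn=[
    [0, 0, 0],
    [0, 0, 0],
    [0, 0, 0],
    [0, 0, 0],
    [0, 0, 0],
    [0, 0, 0],
    [0, 0, 0],
    [0, 0, 0],
    [0, 0, 0],
    [0, 0, 0],
    [0, 0, 0],
    [0, 0, 0],
  ],
)

```text
time_s: 2.2
position: [0.5215, 0.1413, 0.2715]
tool_rot: [[-0.897, 0.442, 0.0], [0.442, 0.897, 0.0], [-0.0, 0.0, -1.0]]
ft_force: [0.4, 1.1, 0.5]
grip_width: 0.0598
gripper_force: 0.0
```

Emit:
move_arm(
  jaw=[6, 6, 6, 6, 6, 6, 6, 6, 6, 6, 6, 6],
  dp=[
    [-3.67, -1.74, 0],
    [-3.67, -1.74, 0],
    [0, 0, 0],
    [0, 0, 0],
    [0, 0, 0],
    [0, 0, 0],
    [0, 0, 0],
    [0, 0, 0],
    [0, 0, 0],
    [0, 0, 0],
    [0, 0, 0],
    [0, 0, 0],
  ],
  turn=[
    [0, 0, 0],
    [0, 0, 0],
    [0, 0, 0.12],
    [0, 0, 0.12],
    [0, 0, 0.12],
    [0, 0, 0.12],
    [0, 0, 0.12],
    [0, 0, 0.12],
    [0, 0, 0.12],
    [0, 0, 0.12],
    [0, 0, 0.12],
    [0, 0, 0.12],
  ],
)

```text
time_s: 3.2
position: [0.5711, 0.0796, 0.2713]
tool_rot: [[0.093, 0.996, -0.0], [0.996, -0.093, 0.0], [0.0, -0.0, -1.0]]
ft_force: [0.3, 0.6, -0.3]
grip_width: 0.0602
gripper_force: 0.0
```

Emit:
move_arm(
  jaw=[6, 6, 6, 6, 6, 6, 6, 6, 6, 6, 6, 6],
  dp=[
    [0, 0, 0],
    [0, 0, 0],
    [0, 0, 0],
    [0, 0, 0],
    [0, 0, 0],
    [0, 0, 0],
    [0, 0, 0],
    [0, 0, 0],
    [0, 0, 0],
    [0, 0, 0],
    [0, 0, 0],
    [0, 0, 0],
  ],
  turn=[
    [0, 0, 0.12],
    [0, 0, 0.12],
    [0, 0, 0.12],
    [0, 0, 0.12],
    [0, 0, 0.12],
    [0, 0, 0.12],
    [0, 0, 0.12],
    [0, 0, 0.12],
    [0, 0, 0.12],
    [0, 0, 0.12],
    [0, 0, 0.12],
    [0, 0, 0],
  ],
)

```text
time_s: 4.2
position: [0.5711, 0.0796, 0.2713]
tool_rot: [[0.987, 0.159, -0.0], [0.159, -0.987, 0.0], [-0.0, -0.0, -1.0]]
ft_force: [-0.1, 0.6, -0.8]
grip_width: 0.0599
gripper_force: 0.0
```

Emit:
move_arm(
  jaw=[5, 5, 5, 5, 5, 0, 0, 0, 0, 0, 0],
  dp=[
    [0, 0, 4],
    [0, 0, 4],
    [0, 0, 4],
    [0, 0, 3],
    [0, 0, 1.2],
    [0, 0, 0],
    [0, 0, 0],
    [0, 0, 0],
    [0, 0, 0],
    [0, 0, 0],
    [0, 0, 0],
  ],
  turn=[
    [0, 0, 0],
    [0, 0, 0],
    [0, 0, 0],
    [0, 0, 0],
    [0, 0, 0],
    [0, 0, 0],
    [0, 0, 0],
    [0, 0, 0],
    [0, 0, 0],
    [0, 0, 0],
    [0, 0, 0],
  ],
  force=40,
)

```text
time_s: 5.12
position: [0.5715, 0.0823, 0.1107]
tool_rot: [[0.986, 0.165, 0.003], [0.165, -0.986, 0.005], [0.003, -0.004, -1.0]]
ft_force: [0.4, 13.9, -2.9]
grip_width: 0.0127
gripper_force: 41.1
```

Emit:
move_arm(
  jaw=[0, 0, 0, 0, 0, 0, 0, 0],
  dp=[
    [0, -0.35, 0],
    [0, 0, 0],
    [0, 0, 0],
    [0, 0, 0],
    [0, 0, 0],
    [0, 0, 0],
    [0, 0, 0],
    [0, 0, 0],
  ],
  turn=[
    [0, 0, 0],
    [0, 0, 0],
    [0, 0, -0.1],
    [0, 0, -0.1],
    [0, 0, -0.1],
    [0, 0, -0.1],
    [0, 0, 0],
    [0, 0, 0],
  ],
)

```text
time_s: 5.78
position: [0.5711, 0.0835, 0.1107]
tool_rot: [[0.846, 0.532, 0.003], [0.532, -0.846, 0.001], [0.003, 0.001, -1.0]]
ft_force: [-0.0, 4.4, 3.9]
grip_width: 0.0132
gripper_force: 42.3
```

Emit:
move_arm(
  jaw=[0, 0, 0, 0, 0, 0, 0, 0, 0, 0, 0, 0],
  dp=[
    [0, 0, 0],
    [0, 0, 0],
    [0, 0, 0],
    [0, 0, 0],
    [0, 0, 0],
    [0, 0, 0],
    [0, 0, 0],
    [0, 0, 0],
    [0, 0, 0],
    [0, 0, 0],
    [0, 0, 0],
    [0, 0, 0],
  ],
  turn=[
    [0, 0, -0.1],
    [0, 0, -0.1],
    [0, 0, -0.1],
    [0, 0, -0.1],
    [0, 0, -0.1],
    [0, 0, -0.1],
    [0, 0, -0.1],
    [0, 0, -0.1],
    [0, 0, -0.1],
    [0, 0, -0.1],
    [0, 0, -0.1],
    [0, 0, 0],
  ],
)

```text
time_s: 6.78
position: [0.5688, 0.0848, 0.1107]
tool_rot: [[-0.096, 0.995, -0.003], [0.995, 0.096, 0.003], [0.003, -0.003, -1.0]]
ft_force: [-9.4, 10.2, 10.9]
grip_width: 0.0131
gripper_force: 43.4
```

Run:
```python
from h import *
im,D=cams.get_image("side"); cv2.imwrite("pics/s1.png",cv2.resize(im[150:310,230:430,::-1],None,fx=3,fy=3))
s=observe(); print(s["q"],s["ft_force"],s["tool_rot"][0])
```

```text
[-3.38211715 30.71848557 80.63618868  0.17469791 68.81320199 -8.72022927] [-10.29215592  10.08345534  10.53167344] [-0.09192704  0.99576193 -0.00275559]
```

Emit:
move_arm(
  jaw=[2.8, 2.8, 2.8, 2.8, 2.8, 2.8, 2.8, 5, 5, 5, 5, 5],
  dp=[
    [0, 0, 0],
    [0, 0, 0],
    [0, 0, 0],
    [0, 0, -3],
    [0, 0, -4],
    [0, 0, -3],
    [0, 0, 0],
    [0, 0, 0],
    [0, 0, 0],
    [0, 0, 0],
    [0, 0, 0],
    [0, 0, 0],
  ],
  turn=[
    [0, 0, 0],
    [0, 0, 0],
    [0, 0, 0],
    [0, 0, 0],
    [0, 0, 0],
    [0, 0, 0.1],
    [0, 0, 0.12],
    [0, 0, 0.12],
    [0, 0, 0.12],
    [0, 0, 0.12],
    [0, 0, 0.12],
    [0, 0, 0.12],
  ],
)

```text
time_s: 7.83
position: [0.5707, 0.0826, 0.2094]
tool_rot: [[0.67, 0.742, 0.0], [0.742, -0.67, -0.0], [-0.0, 0.001, -1.0]]
ft_force: [0.0, -0.5, 0.5]
grip_width: 0.05
gripper_force: 0.0
```

Run:
```python
from h import *
im,D=cams.get_image("side"); cv2.imwrite("pics/s2.png",cv2.resize(im[150:310,230:430,::-1],None,fx=3,fy=3))
for q in("cover_handle","catch_knob"): print(q,[(r["p"],np.array(r["location"])*[640,480],at_z("side",r["location"][0]*640,r["location"][1]*480,.131 if q=="cover_handle" else .121)) for r in cams.mark_of("side",q)[:1]])
s=observe(); print(s["q"],s["ft_force"],s["position"],s["tool_rot"])
```

```text
cover_handle [(0.73, array([311.68 , 230.208]), array([ 0.52171041, -0.00714551,  0.131     ]))]
catch_knob [(0.82, array([342.016, 218.208]), array([0.63400682, 0.02463826, 0.121     ]))]
[-3.50335761e+00  2.53992671e+01  7.21936898e+01 -1.88616999e-02
  8.23964724e+01  3.80350170e+01] [-0.5326009   0.12740185 -0.81378324] [0.57065656 0.0826994  0.20933468] [[ 6.63088952e-01  7.48540590e-01  1.64215669e-04]
 [ 7.48540594e-01 -6.63088882e-01 -3.36968698e-04]
 [-1.43345164e-04  3.46362315e-04 -9.99999930e-01]]
```

View pics/s2.png

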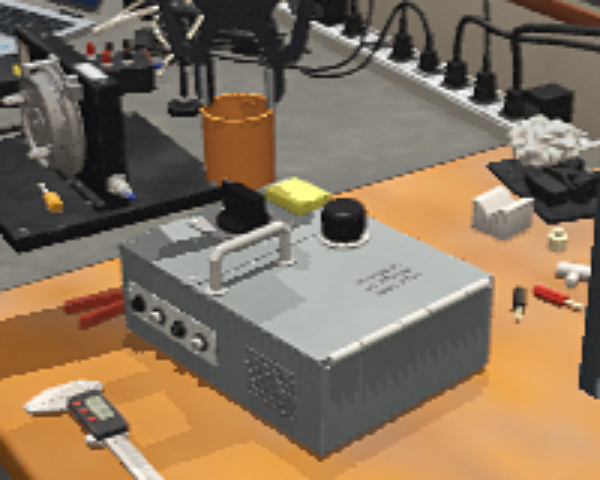

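Emit:
move_arm(
  jaw=[5, 5, 5, 5, 5, 5, 5, 5, 5, 5],
  dp=[
    [0, 0, 0],
    [0, 0, 0],
    [0, 0, 0],
    [0, 0, 0],
    [0, 0, 0],
    [0, 0, 0],
    [-1.88, 2.69, 0],
    [-1.88, 2.69, 0],
    [-1.88, 2.69, 0],
    [0, 0, 0],
  ],
  turn=[
    [0, 0, 0.114],
    [0, 0, 0.114],
    [0, 0, 0.114],
    [0, 0, 0.114],
    [0, 0, 0.114],
    [0, 0, 0.114],
    [0, 0, 0],
    [0, 0, 0],
    [0, 0, 0],
    [0, 0, 0],
  ],
)

```text
time_s: 8.82
position: [0.5261, -0.0094, 0.2095]
tool_rot: [[0.987, 0.159, -0.001], [0.159, -0.987, -0.001], [-0.001, 0.001, -1.0]]
ft_force: [0.5, 0.3, 0.7]
grip_width: 0.0502
gripper_force: 0.0
```

Emit:
move_arm(
  jaw=[5, 5, 5, 5, 0, 0, 0, 0, 0, 0, 0, 0],
  dp=[
    [0, 0, 3.4],
    [0, 0, 3.4],
    [0, 0, 2.9],
    [0, 0, 0],
    [0, 0, 0],
    [0, 0, 0],
    [0, 0, 0],
    [0, 0, 0],
    [0, 0, 0],
    [0, 0, 0],
    [0, 0, 0],
    [0, 0, 0],
  ],
  turn=[
    [0, 0, 0],
    [0, 0, 0],
    [0, 0, 0],
    [0, 0, 0],
    [0, 0, 0],
    [0, 0, 0],
    [0, 0, 0],
    [0, 0, 0],
    [0, 0, 0],
    [0, 0, 0],
    [0, 0, 0],
    [0, 0, 0],
  ],
  force=50,
)

```text
time_s: 9.82
position: [0.5285, -0.0045, 0.1144]
tool_rot: [[0.987, 0.16, 0.004], [0.16, -0.987, 0.001], [0.004, -0.001, -1.0]]
ft_force: [-0.1, 7.4, 4.8]
grip_width: 0.008
gripper_force: 48.7
```

Emit:
move_arm(
  jaw=[0, 0, 0, 0, 0, 0, 0],
  dp=[
    [0, -0.25, 0],
    [0, 0, -0.2],
    [0, 0, -0.1],
    [0, 0, -0.1],
    [0, 0, 0],
    [0, 0, 0],
    [0, 0, 0],
  ],
  turn=[
    [0, 0, 0],
    [0, 0, 0],
    [0, 0, 0],
    [0, 0, 0],
    [0, 0, 0],
    [0, 0, 0],
    [0, 0, 0],
  ],
)

```text
time_s: 10.4
position: [0.5286, -0.005, 0.1171]
tool_rot: [[0.987, 0.159, 0.003], [0.159, -0.987, -0.004], [0.003, 0.004, -1.0]]
ft_force: [3.4, -9.6, -8.1]
grip_width: 0.0085
gripper_force: 48.6
```

Emit:
move_arm(
  jaw=[0, 0, 0, 0, 0],
  dp=[
    [0, 0, -0.1],
    [0, 0, -0.1],
    [0, 0, -0.1],
    [0, 0, 0],
    [0, 0, 0],
  ],
  turn=[
    [0, 0, 0],
    [0, 0, 0],
    [0, 0, 0],
    [0, 0, 0],
    [0, 0, 0],
  ],
)

```text
time_s: 10.82
position: [0.5287, -0.0058, 0.12]
tool_rot: [[0.987, 0.159, 0.004], [0.159, -0.987, -0.005], [0.003, 0.006, -1.0]]
ft_force: [4.9, -14.0, -9.7]
grip_width: 0.0081
gripper_force: 48.5
```

Emit:
move_arm(
  jaw=[0, 0, 0, 0, 0, 0],
  dp=[
    [0, 0.25, -0.1],
    [0, 0, -0.1],
    [0, 0, -0.1],
    [0, 0, -0.1],
    [0, 0, 0],
    [0, 0, 0],
  ],
  turn=[
    [0, 0, 0],
    [0, 0, 0],
    [0, 0, 0],
    [0, 0, 0],
    [0, 0, 0],
    [0, 0, 0],
  ],
)

```text
time_s: 11.32
position: [0.5289, -0.007, 0.1239]
tool_rot: [[0.987, 0.159, 0.003], [0.159, -0.987, -0.003], [0.003, 0.003, -1.0]]
ft_force: [5.9, -8.3, -9.4]
grip_width: 0.0081
gripper_force: 49.0
```

Run:
```python
from h import *
im,D=cams.get_image("side"); cv2.imwrite("pics/s3.png",cv2.resize(im[170:310,250:410,::-1],None,fx=5,fy=4))
print(observe())
```

```text
{'time_s': 11.3667, 'q': array([-13.5391707 ,  25.69437807,  87.47197073,  -0.12874465,
        66.61889119,  67.3528023 ]), 'qvel': array([-0.06533762,  0.09612923,  0.07242792,  0.05387685, -0.16042593,
        0.16999133]), 'joint_efforts': array([ 4.05269355e+00, -4.94471204e+01, -1.85001791e+01,  1.20404318e+00,
        1.66831546e+00,  2.64942949e-02]), 'position': array([ 0.52887834, -0.00704256,  0.1238935 ]), 'tool_rot': array([[ 0.9872465 ,  0.1591677 ,  0.00316213],
       [ 0.15917684, -0.98724588, -0.00288291],
       [ 0.00266293,  0.00334948, -0.99999084]]), 'ft_force': array([ 5.11685425, -7.5172693 , -8.4151302 ]), 'wrist_torque': array([-1.02292623, -0.8236268 ,  0.03926406]), 'gripper_force': 48.95653188228607, 'grip_width': 0.007969941250740699}
```

View pics/s3.png

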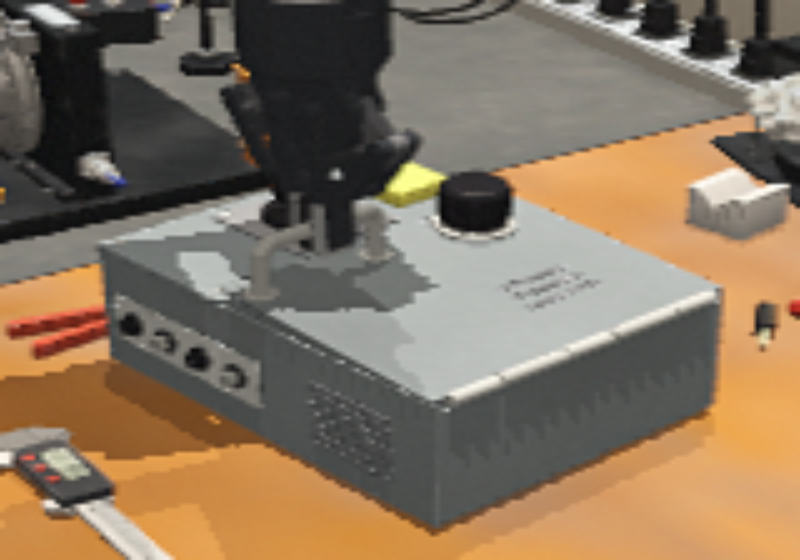

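Emit:
move_arm(
  jaw=[0, 0, 0, 0, 0, 0, 0],
  dp=[
    [0, 0.26, -0.69],
    [0, 0.16, -0.69],
    [0, 0.16, -0.69],
    [0, 0.16, -0.69],
    [0, 0.16, -0.69],
    [0, 0, 0],
    [0, 0, 0],
  ],
  turn=[
    [0.05, 0, 0],
    [0.05, 0, 0],
    [0.05, 0, 0],
    [0.05, 0, 0],
    [0.05, 0, 0],
    [0, 0, 0],
    [0, 0, 0],
  ],
  force=60,
)

```text
time_s: 11.95
position: [0.5308, -0.0185, 0.1572]
tool_rot: [[0.987, 0.154, -0.036], [0.158, -0.957, 0.243], [0.003, -0.245, -0.969]]
ft_force: [7.9, -0.9, -6.9]
grip_width: 0.008
gripper_force: 59.4
```

Emit:
move_arm(
  jaw=[0, 0, 0, 0, 0, 0, 0, 0, 0, 0, 0, 0],
  dp=[
    [0, 0.16, -0.69],
    [0, 0.16, -0.69],
    [0, 0.16, -0.69],
    [0, 0.16, -0.69],
    [0, 0.16, -0.69],
    [0, 0.16, -0.69],
    [0, 0.16, -0.69],
    [0, 0.16, -0.69],
    [0, 0.16, -0.69],
    [0, 0, 0],
    [0, 0, 0],
    [0, 0, 0],
  ],
  turn=[
    [0.05, 0, 0],
    [0.05, 0, 0],
    [0.05, 0, 0],
    [0.05, 0, 0],
    [0.05, 0, 0],
    [0.05, 0, 0],
    [0.05, 0, 0],
    [0.05, 0, 0],
    [0.05, 0, 0],
    [0, 0, 0],
    [0, 0, 0],
    [0, 0, 0],
  ],
)

```text
time_s: 12.95
position: [0.5371, -0.057, 0.2055]
tool_rot: [[0.987, 0.122, -0.1], [0.158, -0.757, 0.634], [0.002, -0.641, -0.767]]
ft_force: [9.1, 0.4, -9.9]
grip_width: 0.0079
gripper_force: 60.2
```

Run:
```python
from h import *
for k in ("side","top"):
    im,D=cams.get_image(k); a=im[120:320,240:440] if k=="side" else im[120:320,160:400]
    cv2.imwrite(f"pics/{k}4.png",cv2.resize(a[...,::-1],None,fx=3,fy=3))
s=observe();print(s["position"],s["qvel"],s["ft_force"],s["tool_rot"],s["q"])
```

```text
[ 0.53710105 -0.056905    0.2053864 ] [-0.03772743  0.06218224  0.03420545 -0.15833078 -0.03344905  0.04901392] [ 9.27448283  0.60060597 -9.94193452] [[ 0.98741945  0.12254876 -0.0999231 ]
 [ 0.158111   -0.75748863  0.63341289]
 [ 0.00193335 -0.64124315 -0.76733531]] [-32.56229388  31.20904847  73.09843547  29.49755622 102.84502679
  47.90417429]
```

View pics/side4.png

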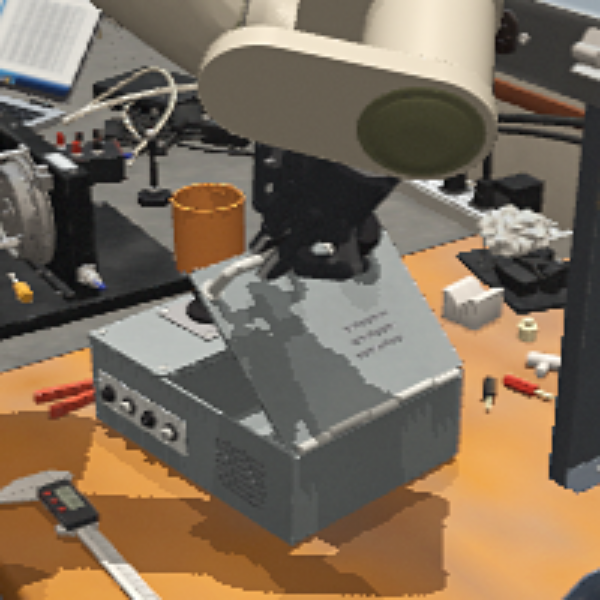

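View pics/top4.png

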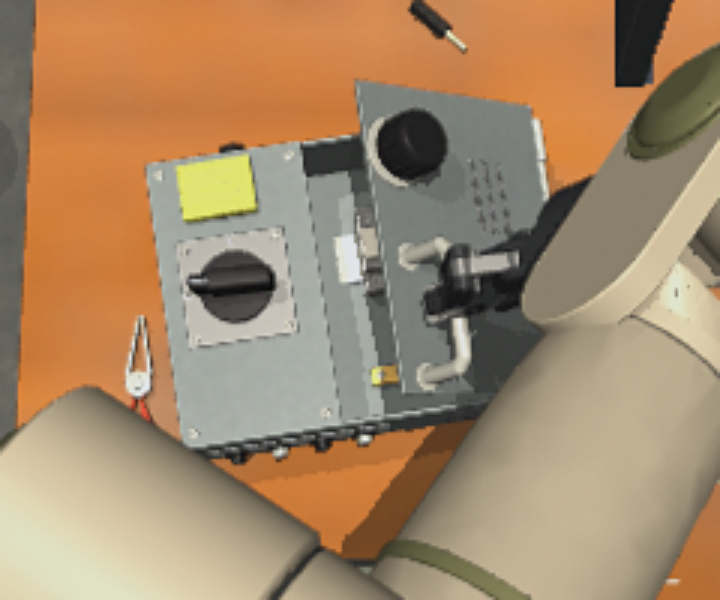

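```bash
python3 -c "
from rig import ticket
print(ticket.close_job())"
```

```text
the job is handed in; nothing more can be done
None
```

The job is handed in: the isolator is off, and a pull on the handle showed the catch was not holding, so I left the knob alone. By my measurement the cover is held steady at about 44° (0.77 rad), and I saw nothing else on the bench disturbed; the judge's result was not shown.

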